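# Load the check weight into an analytical balance

### The arm

A 6-joint arm with a two-finger parallel gripper is mounted at the origin on a cart in front of the work surface, level with it; the furniture and walls round the work are solid. World frame = base frame: x ahead of the robot, y to its left, z up, the work surface at z = 0. Lengths are in m, angles in rad, forces in N, time in s.
With the tool pointing down it reaches from about 0.325 to 0.775 m from the base axis. Payload 5.5 kg.
Tool frame: the origin (TCP) lies midway between the tips of the shut fingers; the grasp point (between the pads) lies 19 mm behind it (ctrl.grasp_offset is the distance from the TCP to the grasp point, in m); z points along the fingers, y is the line along which they close (so a half turn about z gives the same grasp; the last joint's range is limited). The gripper opens to 85 mm and grips with 20 to 120 N. Pads are 22 mm wide; open, the fingers measure 114 mm over their backs; the gripper's body (76 mm by 85 mm) begins 54 mm behind the grasp point. The pads swing forward as they close: fully open they stand 13 mm farther back than shut.
Start: joints at [1.072, 0.091, 1.231, -0, 1.82, -0.057], TCP at [0.257, 0.542, 0.231] pointing down, gripper open.
Joint ranges: [-2.87, 2.87], [-0.86, 2.18], [0.17, 2.46], [-1.51, 4.65], [0.06, 2.69], [-2.65, 2.65]. Speed limits (rad/s): [2.57, 2.57, 3.01, 3.14, 3.14, 3.14].

### API

Orientations are given as a unit quaternion [x, y, z, w].
In Python, from bench import ctrl gives the robot as it stands.
- The arm moves only by the shell command python3 drive.py 'ROWS'. ROWS is rows parted by semicolons, their numbers by spaces, 1 to 8 of them, each of 7 numbers: the finger opening in m, then dx, dy, dz in m, then a rotation vector rx, ry, rz in rad; each row shifts and turns the commanded pose from where the row before left it, along the tool's axes as they then stand; what a row does not reach is not made up. A row lasts 1/10 s, in which the tool goes at most 0.05 m and 0.15 rad, less where a joint would pass 70% of its speed; a pose out of reach is approached as far as the arm can. The fingers move at their own pace and stop on an object; the grip force is fixed at half the most. Time passes only in rows, so rows that do not move let the fingers close. It prints the time, the measured TCP pose, the force, the opening and the grip force at its end.
- ctrl.sense(): the state, without advancing time (a new reading comes with each control period).
- ctrl.grab_frame(name): name is "scene" or "top" or "wrist"; returns a dict with "color" (420x560x3 uint8, red, green, blue), "intrinsics" (3x3 intrinsics, pixels), "R" (3x3) and "t" (3): a world point X has camera coordinates R X + t. Camera axes: x right, y down, z forward; pixel columns grow to the right and rows downward; lengths in m; the calibration is good to about 2 mm. A picture is of the moment at which its call begins. There is no depth.
- ctrl.sign_off(): hands the job in; it is judged then, once.
The state is a dict: "t": time; "joint_positions": joint angles; "joint_velocities": joint speeds; "joint_efforts": joint torques, N m; "tcp_pos": TCP position; "tool_rot": TCP orientation; "wrist_force": force on the tool from outside, world axes, zero at the start; "moment": the same for the moment, N m; "gripper_width": finger opening in m; "gripper_force": force on a finger pad.
Only numpy, scipy, OpenCV 4.12 (cv2) and the standard library are available. Lean on these libraries where they do the work, as an engineer would, in place of code of your own. Each camera call takes 0.05 s, during which the arm holds its last target. There are 200 camera calls.

### The job

Check the balance with its larger weight: slide the balance's glass side door all the way open, lift the larger of the two weights in under the roof and set it down gently, upright, in the middle of the pan, then slide the door fully shut again. Leave the smaller weight where it stands.

Things in the scene. Friction and masses are not known exactly. Their poses are not given: they have to be found in the camera images.
- weighing_pan: Round rigid steel pan, radius 50, 3 thick, in the chamber of the balance. Origin: centre of its upper face, 72 above the bench, 13 over the chamber floor. Its axes are the balance's: x from the balance's front to its back, y to its left, z up; the balance is turned up to 0.09 rad about z.
- balance_top (a point): Point on the balance's top, over the door's track, 288 above the bench; x +67, y -86 mm from the pan's centre; balance axes. Balance (white, fixed), from the pan's centre: x -180 to +262, y -100 to +100; sloping terminal under 65 high (x -180 to -130); 288 high glazed chamber (x -128 to +128) with fixed front pane, left pane and roof; 288 high housing behind.
- opening_mid (a point): Centre of the doorway in the chamber's right (-y) side, the only way in; balance axes; 86 towards -y from the pan's centre. Clear doorway: 236 along x, from 65 above the bench (track strips) to 268 (roof underside); frame and tracks 16 thick. The roof covers the chamber, so a tool reaching in must lean outwards (its body towards balance -y) 35 to 50 degrees from vertical.
- side_door (a joint): Slide of the right-hand glass door along the balance's x, in m: 0 shut, 0.222 fully open (door moved towards the back, sticking out behind the balance). It stays where it is left; friction about 1.5 N. It may start up to 40 mm ajar.
- door_grip (a point): Point in the black upright grip bar outside on the door; moves with the door, balance axes. Bar: 14 thick (x), 80 tall centred on this point (170 above the bench), outer face 12 from this point towards -y, door glass 18 from it towards +y. Shut: x -106, y -106 mm from the pan's centre. Free on both x sides: pinch it across the 14 mm (fingers closing along balance x) or push it.
- weight_100: The larger calibration weight, brass, 25 diameter x 34 high, a cylinder with a neck and a knob on top, 0.1 kg. Origin at the centre of its underside, z up its axis; stands upright on the bench to the right of the balance.
- weight_50: The smaller calibration weight, steel, same shape, 20 diameter x 28 high; origin at the centre of its underside. To be left alone. The two weights stand over 100 apart with a pair of tweezers (9 high) lying between them; either may be the nearer.

How it is judged:
On the way, in this order (a step that is already met when the one before it is completed fails the run):
1. the side door is slid open (at least 0.19 m of its 0.222 m) (value of joint side_door above 0.19 m), for 0.2 s.
2. the larger weight stands upright on the pan, let go, with the door still open (horizontal distance between weight_100 and weighing_pan below 0.03 m and z of weight_100 in the frame of weighing_pan between -0.004 and 0.004 m and angle between weight_100's own z axis and vertical below 0.1 rad and contact force between the fingers and weight_100 below 0.05 N and value of joint side_door above 0.15 m), for 0.2 s.
At the end, for the whole second after the job is handed in: The side door is shut to within 5 mm; the larger weight stands upright (within 0.1 rad) and at rest on the pan, its centre within 30 mm of the pan's centre; the smaller weight still stands within 30 mm of where it was (value of joint side_door below 0.005 m and horizontal distance between weight_100 and weighing_pan below 0.03 m and z of weight_100 in the frame of weighing_pan between -0.004 and 0.004 m and angle between weight_100's own z axis and vertical below 0.1 rad and linear speed of weight_100 below 0.02 m/s and distance of weight_50 from where it was at the start of the episode below 0.03 m and angle between weight_50's own z axis and vertical below 0.2 rad); the robot touches nothing.
It fails at once if the weight is pressed hard onto the pan (over 40 N) (contact force between weight_100 and weighing_pan above 40 N).
It fails at once if the weight is dropped over the pan from more than 12 mm above it (horizontal distance between weight_100 and weighing_pan below 0.06 m and z of weight_100 in the frame of weighing_pan above 0.012 m and contact force between the fingers and weight_100 below 0.05 N).
It fails at once if the smaller weight is moved by more than 30 mm (distance of weight_50 from where it was at the start of the episode above 0.03 m).
It also fails if it takes over 70 s, if anything falls off the work surface, if the arm or the gripper's body presses on something with over 40 N, if the wrist force passes 120 N, or if a joint passes its speed limit or range.

## Working session

There is one attempt and no reset: what is moved stays moved. The work goes in short steps, Python scripts to look and compute and a shell command to move; the robot and the scene stay as the last step left them, time stands still between calls to the robot, and variables do not carry over. Pictures are saved under pics/ and viewed, at most 10 in all, crops included, and the job is handed in when it is done.

```bash
ls; mkdir -p pics; python3 - <<'E'
from bench import ctrl
import cv2,numpy as np,pickle
d={}
for n in ("scene","top","wrist"):
    f=ctrl.grab_frame(n); d[n]=f
    cv2.imwrite(f"pics/{n}0.png",f["color"][:,:,::-1])
    C=-f["R"].T@f["t"]; print(n,C.round(3),f["R"].round(2).tolist(),f["intrinsics"][0,0])
pickle.dump(d,open("f0.pkl","wb"))
a=cv2.hconcat([cv2.imread("pics/scene0.png"),cv2.imread("pics/top0.png")])
s=ctrl.sense();print(s["t"],s["tcp_pos"],s["tool_rot"],ctrl.grasp_offset)
E
```

```text
bench.py
drive.py
pics
scene [-0.059 -0.644  0.589] [[0.62, -0.79, -0.0], [-0.37, -0.29, -0.89], [0.7, 0.55, -0.46]] 488.17286425456354
top [-0.015 -0.295  0.874] [[0.21, -0.98, -0.01], [-0.76, -0.16, -0.63], [0.62, 0.14, -0.77]] 463.0852974347057
wrist [0.194 0.573 0.374] [[0.43, 0.9, -0.0], [0.87, -0.41, 0.27], [0.25, -0.12, -0.96]] 298.61780070708676
0.15 [0.25643498 0.54220541 0.23038541] [ 2.19126792e-01  9.75696083e-01 -7.44591993e-04 -2.18822779e-04] 0.0187
```

View pics/scene0.png

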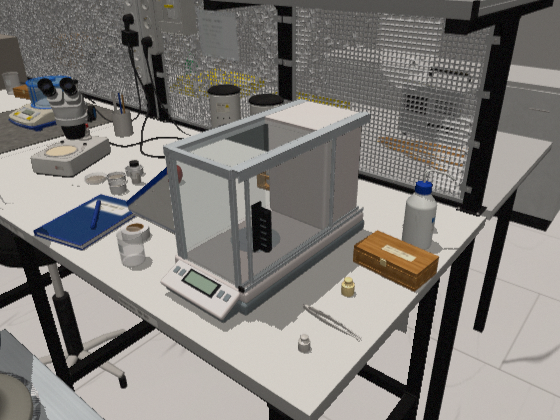

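View pics/top0.png

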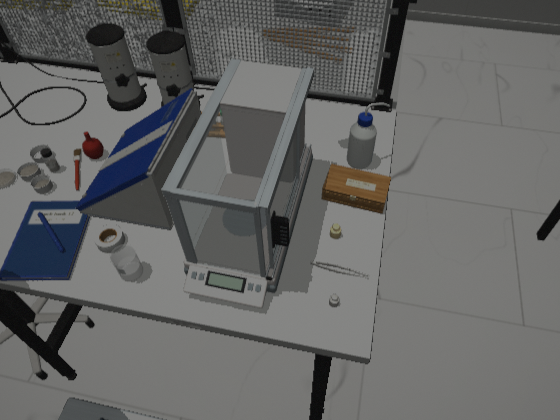

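The scene view shows the brass weight at (348,287), the steel one at (304,343) and the black grip bar at about (261,228). In the top view they are at (336,230), (334,299) and (281,229). Next I'll zoom in on the balance and triangulate.

```bash
cat > h.py <<'E'
import numpy as np,cv2
def ray(f,p):
    d=np.linalg.inv(f["intrinsics"])@[p[0],p[1],1.]; d=f["R"].T@d
    return -f["R"].T@f["t"],d/np.linalg.norm(d)
def plane(f,p,z):
    C,d=ray(f,p); return C+d*(z-C[2])/d[2]
def tri(fs,ps):
    P=[f["intrinsics"]@np.c_[f["R"],f["t"]] for f in fs]
    X=cv2.triangulatePoints(P[0],P[1],np.float64(ps[0]).reshape(2,1),np.float64(ps[1]).reshape(2,1))[:,0]
    X=X[:3]/X[3]
    return X,max(np.linalg.norm(proj(f,X)-p) for f,p in zip(fs,ps))
def proj(f,X):
    c=f["intrinsics"]@(f["R"]@X+f["t"]); return c[:2]/c[2]
def blob(mask,box):
    x0,y0,x1,y1=box; m=np.uint8(mask[y0:y1,x0:x1])
    n,l,s,c=cv2.connectedComponentsWithStats(m); i=1+np.argmax(s[1:,4])
    return c[i]+[x0,y0],s[i]+[x0,y0,0,0,0]
E
python3 - <<'E'
import pickle,cv2,numpy as np
from h import *
d=pickle.load(open("f0.pkl","rb"));S,T=d["scene"],d["top"]
def dark(f): return f["color"].max(2)<60
def yel(f):
    c=f["color"].astype(int); return (c[:,:,0]-c[:,:,2]>35)
for n,m,bs,bt in (("bar",dark,(245,195,280,260),(265,205,298,255)),("brass",yel,(336,270,362,302),(325,220,348,242))):
    a,sa=blob(m(S),bs);b,sb=blob(m(T),bt);X,e=tri((S,T),(a,b)); print(n,a,sa,b,sb,X.round(4),round(e,2))
X,e=tri((S,T),((304,343),(334,299)));print("steel",X,e)
a=cv2.resize(S["color"][95:325,155:380],None,fx=1.75,fy=2.5);a=cv2.resize(S["color"][95:325,155:375],(440,460),interpolation=cv2.INTER_CUBIC)
b=cv2.resize(T["color"][60:310,165:320],(310,500),interpolation=cv2.INTER_CUBIC)
o=np.zeros((500,760,3),np.uint8);o[:460,:440]=a;o[:,450:]=b
cv2.imwrite("pics/c1.png",o[:,:,::-1])
E
```

```text
bar [261.07843137 228.05536332] [251 201  21  51 867] [279.90759494 229.86455696] [267 205  31  50 790] [ 0.4707 -0.1651  0.1718] 0.96
brass [347.60679612 286.55339806] [342 277  13  20 206] [331.  228.5] [331 228   1   2   2] [ 0.6236 -0.2494 -0.0038] 0.28
steel [ 0.4372729  -0.28290159  0.00812607] 0.8711538659602517
```

View pics/c1.png

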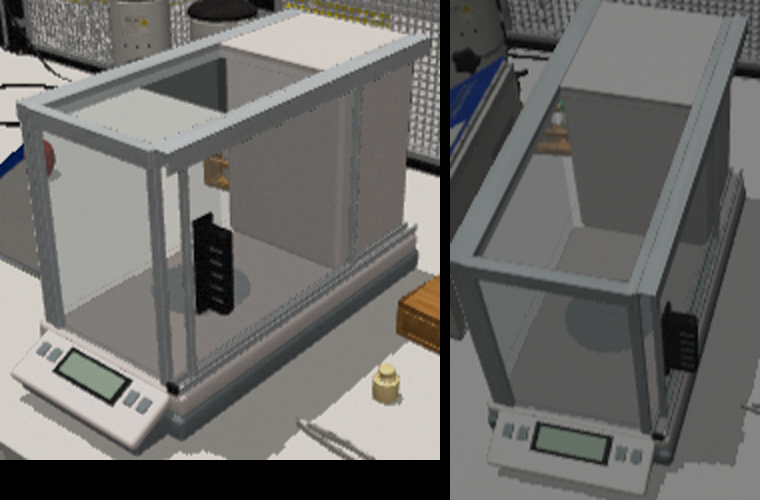

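The zoomed crops show the pan through the roof in the top view at (244,220). The door is slightly ajar, with its grip bar near the front. The roof's back right corner is at scene (370,114) and top (312,69), and its front left corner at scene (165,146) and top (167,191).

```bash
python3 - <<'E'
import pickle,cv2,numpy as np
from h import *
d=pickle.load(open("f0.pkl","rb"));S,T=d["scene"],d["top"]
def yel(f,t):
    c=f["color"].astype(int); return (c[:,:,0]-c[:,:,2]>t)
a,sa=blob(yel(S,30),(336,270,362,302));b,sb=blob(yel(T,12),(322,216,350,244));X,e=tri((S,T),(a,b));print("brass",sa,sb,X,e)
for f,p in((S,a),(T,b)): print(plane(f,p,.016))
for n,p,q in (("BR",(370,114),(312.5,69)),("FL",(165,146.5),(167.5,191)),("trackF",(155+83,95+86),(165+103,60+147))):
    X,e=tri((S,T),(p,q));print(n,X.round(4),round(e,2),plane(S,p,.288).round(4),plane(T,q,.288).round(4))
print("pan",plane(T,(244,220),.072))
# green LCD centroid
for f,box,nm in((S,(170,255,235,310),"S"),(T,(190,260,260,300),"T")):
    c=f["color"].astype(int);m=(c[:,:,1]-c[:,:,0]>10)&(c[:,:,1]>60)
    x0,y0,x1,y1=box;mm=np.uint8(m[y0:y1,x0:x1]);cs,_=cv2.findContours(mm,0,2);k=max(cs,key=cv2.contourArea)
    bx=cv2.approxPolyDP(k,4,True)[:,0]+[x0,y0];print(nm,bx.tolist())
# steel patch: dump pan patch in top
g=cv2.cvtColor(T["color"],cv2.COLOR_RGB2GRAY)[195:245,215:275]
cv2.imwrite("pics/pan.png",cv2.resize(cv2.normalize(np.clip(g,50,140),None,0,255,cv2.NORM_MINMAX),None,fx=8,fy=8,interpolation=cv2.INTER_CUBIC))
E
```

```text
brass [341 277  14  20 215] [330 223  11  16 141] [ 0.60687928 -0.25982624  0.01142708] 0.23704887556428217
[ 0.60102322 -0.26279189  0.016     ]
[ 0.60412343 -0.26025346  0.016     ]
BR [ 0.8256 -0.1596  0.2816] 0.1 [ 0.8077 -0.1696  0.288 ] [ 0.8163 -0.161   0.288 ]
FL [0.4296 0.0145 0.288 ] 0.76 [0.4279 0.014  0.288 ] [0.431  0.0143 0.288 ]
trackF [ 0.4401 -0.1518  0.2691] 3.57 [ 0.403  -0.1823  0.288 ] [ 0.4322 -0.1582  0.288 ]
pan [ 0.55156901 -0.06532981  0.072     ]
S [[191, 271], [185, 280], [209, 294], [216, 285]]
T [[210, 274], [209, 283], [240, 289], [241, 279]]
```

View pics/pan.png

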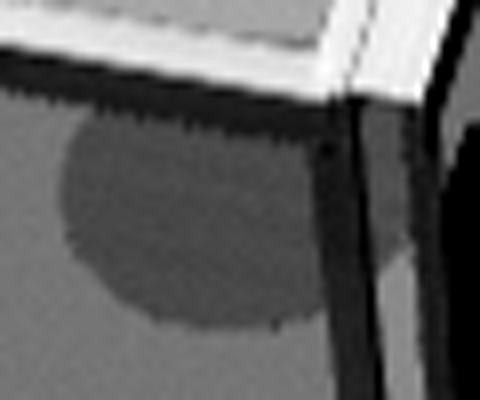

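The pan's arc is well visible: its left edge is at crop (62,190), its bottom at (220,328), and a sliver shows at right near (390,260). I'll fit the 50 mm circle to it, and get the yaw from the LCD and long straight edges.

```bash
python3 - <<'E'
import pickle,cv2,numpy as np
from h import *
from scipy.optimize import least_squares
d=pickle.load(open("f0.pkl","rb"));S,T=d["scene"],d["top"]
pp=np.array([(85,110),(62,190),(75,245),(100,278),(150,315),(215,328),(275,325),(325,307),(375,272),(405,247)])/8+[215-.44,195-.44]
Q=np.array([plane(T,p,.072)[:2] for p in pp])
for k in (10,8):
    r=least_squares(lambda c:np.hypot(*(Q[:k]-c[:2]).T)-c[2],[.55,-.07,.05]);print("free",r.x,np.abs(r.fun).max())
    r=least_squares(lambda c:np.hypot(*(Q[:k]-c).T)-.05,[.55,-.07]);print("fix",r.x,np.abs(r.fun).max())
s=[[191,271],[185,280],[209,294],[216,285]];t=[[210,274],[209,283],[240,289],[241,279]]
L=[tri((S,T),(p,q)) for p,q in zip(s,t)]
for X,e in L: print(X.round(4),round(e,2))
# line segments near top rails / LCD: yaw on assumed plane
for f,n,segs in ((S,"S",[((155+83.5,95+86),(370,114)),]),(T,"T",[((165+103,60+147.5),(312.5,69)),((167.5,191),(165+28+15,60+3))])):
    for a,b in segs:
        v=plane(f,b,.288)-plane(f,a,.288);print(n,"edge yaw",np.arctan2(v[1],v[0]))
for f,n,q in((S,"S",s),(T,"T",t)):
    for a,b in((0,3),(1,2)):
        v=plane(f,q[a],.08 if 0 else .055)-plane(f,q[b],.055);print(n,"lcd yaw",np.arctan2(-v[0],v[1]))
E
```

```text
free [ 0.56113049 -0.06509567  0.05026269] 0.0011202195737134643
fix [ 0.56080745 -0.06504341] 0.0010739867507858977
free [ 0.56150656 -0.06549292  0.05069306] 0.0009360842584617696
fix [ 0.56074844 -0.06508303] 0.0011277053531722828
[ 0.4191 -0.029   0.0517] 0.07
[ 0.4032 -0.03    0.0412] 0.58
[ 0.403  -0.0951  0.0404] 0.83
[ 0.4227 -0.0926  0.0471] 0.45
S edge yaw 0.03293198620524646
T edge yaw -0.006539176592882697
T edge yaw 0.13846088182253488
S lcd yaw -0.018813569854355918
S lcd yaw -0.019934227224424582
T lcd yaw 0.029704963644187506
T lcd yaw -0.001070740024674762
```

```bash
python3 - <<'E'
import pickle,cv2,numpy as np
from h import *
d=pickle.load(open("f0.pkl","rb"))
for n,box in (("scene",(155,95,380,330)),("top",(160,60,325,310))):
    f=d[n];g=cv2.cvtColor(f["color"],cv2.COLOR_RGB2GRAY)
    for s in cv2.createLineSegmentDetector().detect(g)[0][:,0]:
        a,b=s[:2]+0,s[2:]+0;L=np.hypot(*(a-b))
        if L<35 or not(box[0]<a[0]<box[2] and box[1]<a[1]<box[3] and box[0]<b[0]<box[2] and box[1]<b[1]<box[3]):continue
        nn=np.cross(ray(f,a)[1],ray(f,b)[1]);v=np.cross(nn,[0,0,1]);y=np.arctan2(v[1],v[0])
        w=(y+np.pi/4)%(np.pi/2)-np.pi/4
        if abs(w)<.15: print(n,s.round(0),int(L),"x" if abs(np.cos(y))>.7 else "y",round(w,3))
E
```

```text
scene [266. 151. 224. 139.] 43 y 0.006
scene [208. 315. 159. 284.] 57 y -0.03
scene [315. 130. 267. 151.] 52 x -0.014
scene [161. 282. 220. 317.] 68 y -0.022
scene [239. 171. 369. 113.] 142 x -0.017
scene [263. 116. 318. 130.] 56 y -0.005
scene [180. 153. 238. 172.] 61 y 0.018
scene [310. 305. 351. 329.] 46 y -0.085
scene [358. 265. 310. 305.] 62 x -0.011
scene [176. 147. 264. 116.] 92 x -0.017
scene [172. 117. 208. 128.] 37 y -0.012
scene [233. 284. 189. 260.] 50 y -0.017
scene [227. 179. 177. 160.] 53 y -0.016
scene [361. 229. 246. 315.] 143 x -0.016
scene [227. 137. 264. 124.] 39 x -0.027
scene [242. 304. 362. 218.] 147 x -0.013
scene [360. 212. 247. 291.] 137 x -0.015
scene [188. 251. 221. 232.] 37 x 0.001
scene [304. 102. 268. 115.] 38 x -0.016
scene [321. 229. 273. 210.] 51 y -0.015
scene [265. 119. 216. 136.] 52 x -0.027
scene [256. 278. 286. 257.] 36 x -0.002
scene [288. 256. 322. 232.] 41 x -0.004
top [242. 293. 205. 285.] 38 y -0.015
top [265. 213. 314.  67.] 154 x -0.014
top [209. 270. 246. 277.] 37 y -0.012
top [312. 159. 276. 290.] 135 x -0.014
top [202. 112. 161. 189.] 86 x -0.015
top [176. 186. 220. 100.] 97 x -0.012
top [162. 190. 255. 207.] 94 y -0.021
top [219. 102. 285. 112.] 66 y -0.013
top [286. 113. 254. 202.] 94 x -0.013
top [209. 130. 181. 187.] 63 x -0.011
top [184. 290. 259. 306.] 77 y -0.016
top [252. 213. 180. 200.] 72 y -0.016
top [258. 274. 207. 264.] 52 y -0.014
top [290. 228. 303. 179.] 50 x -0.009
top [252. 201. 216. 195.] 36 y -0.014
top [240.  62. 222.  99.] 41 x -0.002
top [195. 245. 211. 208.] 40 x -0.023
```

The balance yaw is -0.0145 rad, consistent over about 25 edges. The pan centre is at (0.561,-0.065), with a fitted radius of 50.3 mm against the given 50. Next I'll locate the obstacles (box, bottle), get the bar more tightly, and work out the first moves.

```bash
cat >> h.py <<'E'
from scipy.spatial.transform import Rotation as Ro
YAW=-.0145; PAN=np.array([.561,-.065,.072]); Rb=Ro.from_euler("z",YAW)
def bal(x,y,z): return PAN+Rb.apply([x,y,z])
def trot(lean): # y_t=+bal x, leaning outwards (-y)
    s,c=np.sin(lean),np.cos(lean)
    return Rb*Ro.from_matrix(np.array([[0,c,s],[1,0,0],[0,s,-c]]).T)
def go(s,p,R=None):
    R0=Ro.from_quat(s["tool_rot"]);v=R0.inv().apply(np.array(p)-s["tcp_pos"])
    print("shift",v.round(4),np.linalg.norm(v).round(3),end=" ")
    if R is not None: w=(R0.inv()*R).as_rotvec();print("turn",w.round(4),np.linalg.norm(w).round(3),end=" ")
    print()
E
python3 - <<'E'
import pickle,cv2,numpy as np
from h import *
from bench import ctrl
d=pickle.load(open("f0.pkl","rb"));S,T=d["scene"],d["top"]
for n,p in(("box nearL",(323,200)),("box nearR",(387,209)),("bottle base",(360,166)),("bottleR",(374,160))): print(n,plane(T,p,0.).round(3))
print("box scene",plane(S,(355,267),0).round(3),plane(S,(410,288),0).round(3),"bottle",plane(S,(418,249),0).round(3))
for th in (25,35,45):
    a,sa=blob(S["color"].max(2)<th,(248,198,276,258));b,sb=blob(T["color"].max(2)<th,(271,208,296,250))
    X,e=tri((S,T),(a,b));print(th,a,sa,b,sb,"bar",X.round(4),round(e,2),"bal",Rb.inv().apply(X-PAN).round(4))
s=ctrl.sense();go(s,[.36,.25,.42],trot(0));go(s,[.40,-.30,.42],trot(.82))
E
```

```text
box nearL [ 0.701 -0.217  0.   ]
box nearR [ 0.705 -0.372  0.   ]
bottle base [ 0.833 -0.292  0.   ]
bottleR [ 0.862 -0.325  0.   ]
box scene [ 0.686 -0.229  0.   ] [ 0.691 -0.351  0.   ] bottle [ 0.831 -0.302  0.   ]
25 [260.76558266 227.4403794 ] [252 202  20  50 738] [279.04460094 229.98122066] [271 212  18  35 426] bar [ 0.4705 -0.164   0.1722] 0.6 bal [-0.089  -0.1003  0.1002]
35 [260.93869732 227.62452107] [252 202  20  50 783] [279.43359375 230.41210938] [271 211  19  37 512] bar [ 0.4696 -0.165   0.1726] 0.52 bal [-0.0899 -0.1013  0.1006]
45 [261.0880579  228.07961399] [252 202  20  50 829] [280.17750439 230.40421793] [271 211  25  39 569] bar [ 0.4693 -0.1661  0.1726] 0.82 bal [-0.0902 -0.1025  0.1006]
shift [-0.2185 -0.2202 -0.1893] 0.363 turn [-1.4000e-03  8.0000e-04  1.1435e+00] 1.143 
shift [-0.4899 -0.7002 -0.1886] 0.875 turn [-0.469   0.7275  1.0753] 1.38
```

```bash
python3 drive.py '0.085 -0.027 -0.0275 -0.0236 0 0 0;0.085 -0.027 -0.0275 -0.0236 0 0 0;0.085 -0.027 -0.0275 -0.0236 0 0 0;0.085 -0.027 -0.0275 -0.0236 0 0 0;0.085 -0.027 -0.0275 -0.0236 0 0 0;0.085 -0.027 -0.0275 -0.0236 0 0 0;0.085 -0.027 -0.0275 -0.0236 0 0 0;0.085 -0.027 -0.0275 -0.0236 0 0 0'
python3 drive.py '0.085 0 0 0 0 0 0.143;0.085 0 0 0 0 0 0.143;0.085 0 0 0 0 0 0.143;0.085 0 0 0 0 0 0.143;0.085 0 0 0 0 0 0.143;0.085 0 0 0 0 0 0.143;0.085 0 0 0 0 0 0.143;0.085 0 0 0 0 0 0.143'
python3 -c "
from h import *;from bench import ctrl
s=ctrl.sense();print(s['joint_positions']);go(s,[.40,-.30,.42],trot(.82))"
```

```text
t: 0.95
tcp_pos: [0.3578, 0.2496, 0.4209]
tool_rot: [0.219, 0.976, 0.0, 0.0]
wrist_force: [1.2, 0.1, -0.1]
gripper_width: 0.0848
gripper_force: 0.0
t: 1.75
tcp_pos: [0.3577, 0.2512, 0.4199]
tool_rot: [0.714, 0.7, -0.0, -0.0]
wrist_force: [0.1, -0.2, 0.2]
gripper_width: 0.085
gripper_force: 0.0
[ 5.34288940e-01 -2.11112329e-01  1.17477426e+00  1.80904227e-06
  2.17832434e+00  5.55170378e-01]
shift [-0.5502  0.0538 -0.    ] 0.553 turn [ 0.0023  0.8202 -0.0062] 0.82
```

```bash
python3 drive.py '0.085 -0.046 0.005 0 0 0 0;0.085 -0.046 0.005 0 0 0 0;0.085 -0.046 0.005 0 0 0 0;0.085 -0.046 0.005 0 0 0 0;0.085 -0.046 0.005 0 0 0 0;0.085 -0.046 0.005 0 0 0 0;0.085 -0.046 0.005 0 0 0 0;0.085 -0.046 0.005 0 0 0 0'
python3 drive.py '0.085 -0.046 0.005 0 0 0 0;0.085 -0.046 0.005 0 0 0 0;0.085 -0.046 0.005 0 0 0 0;0.085 -0.046 0.005 0 0 0 0;0.085 0 0 0 0 0.137 0;0.085 0 0 0 0 0.137 0;0.085 0 0 0 0 0.137 0'
python3 drive.py '0.085 0 0 0 0 0.137 0;0.085 0 0 0 0 0.137 0;0.085 0 0 0 0 0.137 0;0.085 0 0 0 0 0 0'
python3 - <<'E'
from h import *;from bench import ctrl
import pickle
s=ctrl.sense();print(s['joint_positions'].round(3) if hasattr(s['joint_positions'],'round') else s['joint_positions']);go(s,bal(-.09,-.16,.13),trot(.82))
d={}
for n in("wrist","scene","top"): d[n]=ctrl.grab_frame(n)
pickle.dump(d,open("f1.pkl","wb"));cv2.imwrite("pics/w1.png",d["wrist"]["color"][:,:,::-1])
E
```

```text
t: 2.55
tcp_pos: [0.3918, -0.1193, 0.4201]
tool_rot: [0.712, 0.702, 0.0, 0.0]
wrist_force: [1.4, 1.0, 0.8]
gripper_width: 0.0852
gripper_force: 0.0
t: 3.25
tcp_pos: [0.4092, -0.3022, 0.4206]
tool_rot: [0.697, 0.687, 0.147, -0.144]
wrist_force: [1.5, -0.7, -0.3]
gripper_width: 0.0848
gripper_force: 0.0
t: 3.65
tcp_pos: [0.4097, -0.3043, 0.4148]
tool_rot: [0.653, 0.64, 0.287, -0.286]
wrist_force: [0.7, -0.9, -1.0]
gripper_width: 0.0852
gripper_force: 0.0
[-0.989  0.383  0.764  0.854  2.56  -0.372]
shift [-0.1022  0.0589  0.2034] 0.235 turn [-0.0016 -0.013  -0.0074] 0.015
```

View pics/w1.png

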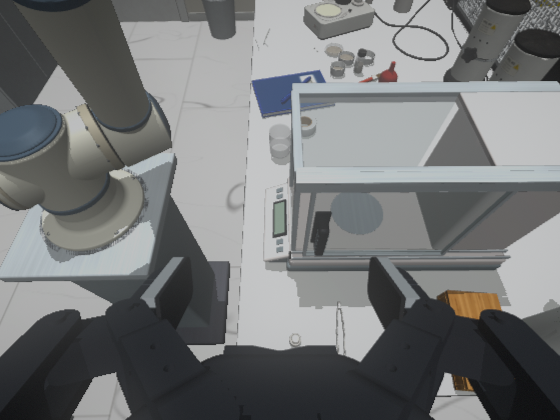

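The wrist view shows the whole pan at about (357,213), the grip bar at (321,233), the terminal, the steel weight at (295,340) and the tweezers. From here I'll refine the pan and bar.

```bash
python3 - <<'E'
import pickle
from h import *
d=pickle.load(open("f1.pkl","rb"));W=d["wrist"];T=pickle.load(open("f0.pkl","rb"))["top"];S=pickle.load(open("f0.pkl","rb"))["scene"]
img=W["color"].copy();m=np.zeros((422,562),np.uint8)
cv2.floodFill(img,m,(355,213),0,(5,)*3,(5,)*3,4|cv2.FLOODFILL_MASK_ONLY|(255<<8)|cv2.FLOODFILL_FIXED_RANGE)
m=cv2.morphologyEx(m[1:-1,1:-1],cv2.MORPH_OPEN,np.ones((3,3)))
k=max(cv2.findContours(m,0,1)[0],key=cv2.contourArea)[:,0]
h=cv2.convexHull(k)[:,0];print(cv2.boundingRect(k),cv2.contourArea(k),cv2.fitEllipse(cv2.convexHull(k)))
from scipy.optimize import least_squares
Q=np.array([plane(W,p,.072)[:2] for p in k])
r=least_squares(lambda c:np.hypot(*(Q-c[:2]).T)-c[2],[.55,-.07,.05],loss="soft_l1",f_scale=.001);print("pan",r.x,np.percentile(abs(r.fun),90))
# height check by two views: pan centre in top vs wrist
b,sb=blob(W["color"].max(2)<45,(310,205,334,258));print("bar",b,sb)
for z in (.160,.17,.18): print(z,plane(W,b,z).round(4), Rb.inv().apply(plane(W,b,z)-PAN).round(4))
at,_=blob(T["color"].max(2)<35,(271,208,296,250));as_,_=blob(S["color"].max(2)<35,(248,198,276,258))
for f,p in((T,at),(S,as_)):
    X,e=tri((f,W),(p,b));print("bar tri",X.round(4),round(e,2))
g=cv2.cvtColor(W["color"],cv2.COLOR_RGB2GRAY)
for sg in cv2.createLineSegmentDetector().detect(g)[0][:,0]:
    a,c=sg[:2],sg[2:];L=np.hypot(*(a-c))
    if L>70 and 280<a[0]<560 and 60<a[1]<280:
        v=np.cross(np.cross(ray(W,a)[1],ray(W,c)[1]),[0,0,1]);y=np.arctan2(v[1],v[0]);y=(y+np.pi/4)%(np.pi/2)-np.pi/4
        print(sg.round(),round(y,3))
E
```

```text
(331, 193, 52, 41) 1657.5 ((356.4591064453125, 211.7768096923828), (42.678688049316406, 52.641239166259766), 107.57737731933594)
pan [ 0.55960791 -0.06605745  0.04794735] 0.0032959537454635493Traceback (most recent call last):
  File "<stdin>", line 13, in <module>
  File "h.py", line 16, in blob
    n,l,s,c=cv2.connectedComponentsWithStats(m); i=1+np.argmax(s[1:,4])
                                                     ~~~~~~~~~^^^^^^^^^
    return _wrapfunc(a, 'argmax', axis=axis, out=out, **kwds)
    return bound(*args, **kwds)
ValueError: attempt to get argmax of an empty sequence
```

```bash
python3 - <<'E'
import pickle
from h import *
d=pickle.load(open("f1.pkl","rb"));W=d["wrist"];d0=pickle.load(open("f0.pkl","rb"));T,S=d0["top"],d0["scene"]
X,e=tri((T,W),(proj(T,np.array([.561,-.065,.072])),(356.5,211.8)));print("pan tri",X.round(4),round(e,2))
for th in(60,75):
    b,sb=blob(W["color"].max(2)<th,(310,205,334,258));print("bar",b,sb)
    at,_=blob(T["color"].max(2)<35,(271,208,296,250));as_,_=blob(S["color"].max(2)<35,(248,198,276,258))
    for f,p in((T,at),(S,as_)):
        X,e=tri((f,W),(p,b));print("bar tri",X.round(4),round(e,2),"bal",Rb.inv().apply(X-PAN).round(4))
E
```

```text
pan tri [ 0.5609 -0.0654  0.0712] 0.9
bar [320.89782609 230.8173913 ] [312 213  19  42 460]
bar tri [ 0.4693 -0.1648  0.1763] 2.47 bal [-0.0903 -0.1011  0.1043]
bar tri [ 0.4733 -0.1596  0.1688] 1.54 bal [-0.0863 -0.0959  0.0968]
bar [320.47058824 231.38991597] [311 212  20  44 595]
bar tri [ 0.4689 -0.1651  0.1764] 1.97 bal [-0.0906 -0.1014  0.1044]
bar tri [ 0.4723 -0.1606  0.1695] 1.33 bal [-0.0873 -0.0969  0.0975]
```

```bash
cat > g.py <<'E'
import sys
from h import *;from bench import ctrl
# args: grasp-point x y z in balance frame (z above bench), back-off along tool, lean
x,y,z,b,l=map(float,sys.argv[1:6]);s=ctrl.sense();R=trot(l)
P=bal(x,y,z-.072)+R.apply([0,0,ctrl.grasp_offset-b])
g=Rb.inv().apply(s["tcp_pos"]-Ro.from_quat(s["tool_rot"]).apply([0,0,ctrl.grasp_offset])-PAN)+[0,0,.072]
print("t",s["t"],"grasp pt bal",g.round(4));go(s,P,R)
E
python3 drive.py '0.06 0 0 0 0 -0.013 -0.007'; python3 g.py -.089 -.116 .17 .08 .82
```

```text
t: 3.9
tcp_pos: [0.4095, -0.3008, 0.4216]
tool_rot: [0.653, 0.649, 0.28, -0.273]
wrist_force: [0.2, 0.3, -0.2]
gripper_width: 0.0727
gripper_force: 0.0
t 3.9 grasp pt bal [-0.1481 -0.2514  0.4346]
shift [-0.098   0.058   0.2012] 0.231 turn [0.0009 0.0165 0.009 ] 0.019
```

```bash
python3 drive.py '0.06 -0.0196 0.0116 0.040 0 0.013 0.007;0.06 -0.0196 0.0116 0.040 0 0 0;0.06 -0.0196 0.0116 0.040 0 0 0;0.06 -0.0196 0.0116 0.040 0 0 0;0.06 -0.0196 0.0116 0.040 0 0 0;0.06 0 0 0 0 0 0;0.06 0 0 0 0 0 0'; python3 g.py -.089 -.116 .17 0 .82
```

```text
t: 4.6
tcp_pos: [0.4687, -0.2225, 0.2137]
tool_rot: [0.652, 0.645, 0.284, -0.279]
wrist_force: [-0.6, -0.2, 0.6]
gripper_width: 0.06
gripper_force: 0.0
t 4.6 grasp pt bal [-0.09   -0.1725  0.2265]
shift [-0.0027  0.001   0.0799] 0.08 turn [-0.0008  0.0006  0.0026] 0.003
```

```bash
python3 drive.py '0.06 -0.001 0 0.026 0 0 0;0.06 -0.001 0 0.026 0 0 0;0.06 0 0.001 0.026 0 0 0;0.06 0 0 0 0 0 0'; python3 g.py -.089 -.116 .17 0 .82; python3 drive.py '0 0 0 0 0 0 0;0 0 0 0 0 0 0;0 0 0 0 0 0 0;0 0 0 0 0 0 0;0 0 0 0 0 0 0;0 0 0 0 0 0 0'
```

```text
t: 5.0
tcp_pos: [0.4706, -0.167, 0.1588]
tool_rot: [0.653, 0.644, 0.284, -0.279]
wrist_force: [-0.7, 0.5, 0.4]
gripper_width: 0.06
gripper_force: 0.0
t 5.0 grasp pt bal [-0.089  -0.1169  0.1716]
shift [-0.0005 -0.0001  0.0018] 0.002 turn [0.0003 0.0003 0.0021] 0.002 
t: 5.6
tcp_pos: [0.471, -0.1689, 0.1591]
tool_rot: [0.653, 0.644, 0.285, -0.279]
wrist_force: [-0.7, -4.3, 6.0]
gripper_width: 0.0128
gripper_force: 59.6
```

```bash
python3 drive.py '0 0 0.02 0 0 0 0;0 0 0.03 0 0 0 0;0 0 0.035 0 0 0 0;0 0 0.035 0 0 0 0;0 0 0.035 0 0 0 0;0 0 0.03 0 0 0 0;0 0 0.015 0 0 0 0;0 0 0 0 0 0 0'; python3 g.py .116 -.116 .17 0 .82
```

```text
t: 6.4
tcp_pos: [0.6724, -0.172, 0.1592]
tool_rot: [0.653, 0.644, 0.285, -0.278]
wrist_force: [1.1, -4.7, 5.3]
gripper_width: 0.0128
gripper_force: 62.8
t 6.4 grasp pt bal [ 0.1129 -0.119   0.1719]
shift [0.0006 0.003  0.0035] 0.005 turn [0.0038 0.     0.002 ] 0.004
```

```bash
python3 drive.py '0.06 0 0 0 0 0 0;0.06 0 0 0 0 0 0;0.06 0 0 0 0 0 0;0.06 0 0 -0.03 0 0 0;0.06 0 0 -0.04 0 0 0;0.06 0 0 -0.04 0 0 0;0.06 0 -0.035 -0.03 0 0 0;0.06 0 -0.035 -0.03 0 0 0'
python3 drive.py '0.06 -0.035 -0.02 0 0 0 0;0.06 -0.035 0 0 0 0 0;0.06 -0.02 0 0 0 0 0;0.06 0 0 0 0 0 0;0.06 0 0 0 0 0 0'
python3 - <<'E'
import pickle
from bench import ctrl
import cv2,numpy as np
d={n:ctrl.grab_frame(n) for n in("wrist","scene","top")}
pickle.dump(d,open("f2.pkl","wb"))
o=cv2.hconcat([cv2.resize(d["wrist"]["color"],(400,300)),cv2.resize(d["scene"]["color"],(400,300))])
cv2.imwrite("pics/w2.png",o[:,:,::-1])
E
python3 g.py -.0 -.2 .17 0 .82
```

```text
t: 7.2
tcp_pos: [0.5983, -0.2949, 0.2715]
tool_rot: [0.653, 0.643, 0.284, -0.282]
wrist_force: [0.6, 0.2, -0.1]
gripper_width: 0.0602
gripper_force: 0.0
t: 7.7
tcp_pos: [0.5778, -0.3546, 0.2071]
tool_rot: [0.653, 0.643, 0.285, -0.281]
wrist_force: [0.5, -0.3, 0.5]
gripper_width: 0.0601
gripper_force: 0.0
t 7.85 grasp pt bal [ 0.0215 -0.3024  0.2221]
shift [ 0.0318 -0.0215  0.1104] 0.117 turn [ 0.0008 -0.      0.0024] 0.003
```

View pics/w2.png

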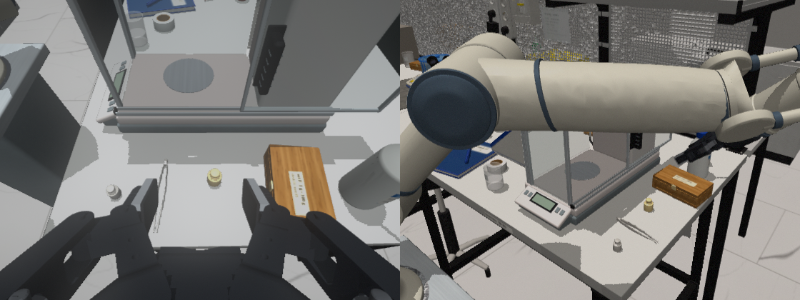

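The door is open, with the bar far to the back. In the 560-wide wrist frame the brass weight is at about (300,246), the steel one at (158,267), and the pan is unobstructed at (264,105). Next I'll measure the weight and pan from the wrist and scene views.

```bash
python3 - <<'E'
import pickle
from h import *
from scipy.optimize import least_squares
d=pickle.load(open("f2.pkl","rb"));W,S,T=d["wrist"],d["scene"],d["top"]
def yel(f,t): c=f["color"].astype(int); return (c[:,:,0]-c[:,:,2]>t)
w,sw=blob(yel(W,30),(280,225,322,272));s_,ss=blob(yel(S,30),(336,270,362,302));t_,st=blob(yel(T,12),(322,216,350,244))
print(sw,ss,st)
for f,p,n in((S,s_,"S"),(T,t_,"T")):
    X,e=tri((f,W),(p,w));print(n,"brass",X.round(4),round(e,2),"bal",Rb.inv().apply(X-PAN).round(4))
for f,p in((W,w),(S,s_),(T,t_)): print(plane(f,p,.016).round(4))
# silhouette sizes and lowest point
c=W["color"].astype(int);m=yel(W,30)[225:272,280:322];ys,xs=np.nonzero(m)
print("width",[(int(y+225),int(xs[ys==y].min()+280),int(xs[ys==y].max()+280)) for y in np.unique(ys)][::3])
p=(264,105);img=W["color"].copy();mm=np.zeros((422,562),np.uint8)
cv2.floodFill(img,mm,p,0,(6,)*3,(6,)*3,4|cv2.FLOODFILL_MASK_ONLY|(255<<8)|cv2.FLOODFILL_FIXED_RANGE)
mm=cv2.morphologyEx(mm[1:-1,1:-1],cv2.MORPH_CLOSE,np.ones((5,5)))
k=max(cv2.findContours(mm,0,1)[0],key=cv2.contourArea);print(cv2.boundingRect(k),cv2.contourArea(k))
k=cv2.convexHull(k)[:,0];Q=np.array([plane(W,p,.072)[:2] for p in k])
r=least_squares(lambda c:np.hypot(*(Q-c[:2]).T)-c[2],[.55,-.07,.05],loss="soft_l1",f_scale=.001);print("pan",r.x,abs(r.fun).max())
E
```

```text
Traceback (most recent call last):
  File "h.py", line 16, in blob
    n,l,s,c=cv2.connectedComponentsWithStats(m); i=1+np.argmax(s[1:,4])
                                                     ~~~~~~~~~^^^^^^^^^
ValueError: attempt to get argmax of an empty sequence
```

```bash
python3 - <<'E'
import pickle
from h import *
from scipy.optimize import least_squares
d=pickle.load(open("f2.pkl","rb"));W=d["wrist"];d=pickle.load(open("f0.pkl","rb"));S,T=d["scene"],d["top"]
def yel(f,t): c=f["color"].astype(int); return (c[:,:,0]-c[:,:,2]>t)
w,sw=blob(yel(W,30),(280,225,322,272));s_,ss=blob(yel(S,30),(336,270,362,302));t_,st=blob(yel(T,12),(322,216,350,244))
print(w,sw,ss,st)
for f,p,n in((S,s_,"S"),(T,t_,"T")):
    X,e=tri((f,W),(p,w));print(n,"brass",X.round(4),round(e,2),"bal",Rb.inv().apply(X-PAN).round(4))
for f,p in((W,w),(S,s_),(T,t_)): print(plane(f,p,.016).round(4))
m=yel(W,30)[225:272,280:322];ys,xs=np.nonzero(m)
print("rows",[(int(y+225),int(xs[ys==y].min()+280),int(xs[ys==y].max()+280)) for y in np.unique(ys)][::3])
p=(264,105);img=W["color"].copy();mm=np.zeros((422,562),np.uint8)
cv2.floodFill(img,mm,p,0,(6,)*3,(6,)*3,4|cv2.FLOODFILL_MASK_ONLY|(255<<8)|cv2.FLOODFILL_FIXED_RANGE)
mm=cv2.morphologyEx(mm[1:-1,1:-1],cv2.MORPH_CLOSE,np.ones((5,5)))
k=max(cv2.findContours(mm,0,1)[0],key=cv2.contourArea);print(cv2.boundingRect(k),cv2.contourArea(k))
k=cv2.convexHull(k)[:,0];Q=np.array([plane(W,p,.072)[:2] for p in k])
r=least_squares(lambda c:np.hypot(*(Q-c[:2]).T)-c[2],[.55,-.07,.05],loss="soft_l1",f_scale=.001);print("pan",r.x,abs(r.fun).max())
E
```

```text
[300.0754717  246.34716981] [290 236  21  20 265] [341 277  14  20 215] [330 223  11  16 141]
S brass [ 0.6054 -0.2596  0.0123] 1.43 bal [ 0.0472 -0.1939 -0.0597]
T brass [ 0.6045 -0.26    0.0159] 0.61 bal [ 0.0463 -0.1944 -0.0561]
[ 0.6048 -0.2593  0.016 ]
[ 0.601  -0.2628  0.016 ]
[ 0.6041 -0.2603  0.016 ]
rows [(236, 298, 303), (239, 293, 306), (242, 291, 309), (245, 290, 309), (248, 291, 309), (251, 292, 308), (254, 295, 306)]
(229, 82, 71, 48) 2509.0
pan [ 0.55987982 -0.06516359  0.04944047] 0.0007883220330728927
```

```bash
python3 g.py .0465 -.193 .025 .08 .82
```

```text
t 7.85 grasp pt bal [ 0.0215 -0.3024  0.2221]
shift [-0.0695  0.0247  0.1345] 0.153 turn [ 0.0008 -0.      0.0024] 0.003
```

```bash
python3 drive.py '0.06 -0.0175 0.0062 0.0336 0 0 0;0.06 -0.0175 0.0062 0.0336 0 0 0;0.06 -0.0175 0.0062 0.0336 0 0 0;0.06 -0.0175 0.0062 0.0336 0 0 0;0.06 0 0 0 0 0 0;0.06 0 0 0 0 0 0'
python3 g.py .0465 -.193 .025 0 .82
```

```text
t: 8.45
tcp_pos: [0.6036, -0.3038, 0.0659]
tool_rot: [0.652, 0.644, 0.285, -0.281]
wrist_force: [-0.3, -1.1, 1.1]
gripper_width: 0.0597
gripper_force: 0.0
t 8.45 grasp pt bal [ 0.046  -0.2519  0.0786]
shift [0.0007 0.0005 0.0796] 0.08 turn [-0.0006 -0.0023  0.0009] 0.003
```

```bash
python3 drive.py '0.06 0 0 0.03 0 0 0;0.06 0 0 0.03 0 0 0;0.06 0 0 0.0195 0 0 0;0.06 0 0 0 0 0 0;0.06 0 0 0 0 0 0'; python3 g.py .0465 -.193 .025 0 .82
python3 - <<'E'
from bench import ctrl
import cv2
cv2.imwrite("pics/w3.png",ctrl.grab_frame("wrist")["color"][150:,:,::-1])
E
```

```text
t: 8.95
tcp_pos: [0.6051, -0.2478, 0.0136]
tool_rot: [0.653, 0.644, 0.285, -0.278]
wrist_force: [0.7, -0.3, 0.4]
gripper_width: 0.0598
gripper_force: 0.0
t 8.95 grasp pt bal [ 0.0467 -0.1958  0.0263]
shift [ 0.0009 -0.0003  0.0029] 0.003 turn [0.0029 0.0006 0.0021] 0.004
```

View pics/w3.png

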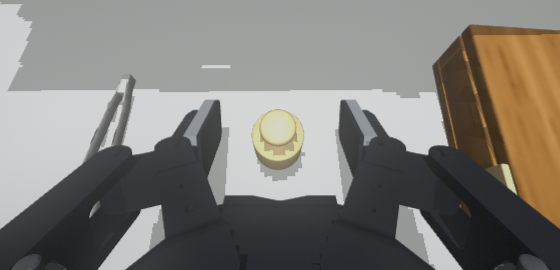

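The brass weight sits midway between the pads, at crop (278,138), and nothing else is near it. I'll close and lift.

```bash
python3 drive.py '0.02 0 0 0 0 0 0;0.0 0 0 0 0 0 0;0 0 0 0 0 0 0;0 0 0 0 0 0 0;0 0 0 0 0 0 0;0 0 0 0 0 0 0'; python3 g.py .0465 -.193 .025 0 .82;  python3 drive.py '0 -0.01 0 -0.01 0 0 0;0 0.0146 0 -0.0136 0 0 0;0 0.0146 0 -0.0136 0 0 0;0 0.0219 0 -0.0205 0 0 0;0 0.0146 0 -0.0136 0 0 0;0 0 0 0 0 0 0'; python3 g.py 0 -.19 .12 0 .82
```

```text
t: 9.6
tcp_pos: [0.6045, -0.2472, 0.0115]
tool_rot: [0.653, 0.644, 0.285, -0.279]
wrist_force: [-0.7, -4.3, 5.4]
gripper_width: 0.0222
gripper_force: 58.8
t 9.6 grasp pt bal [ 0.0461 -0.1952  0.0242]
shift [0.0021 0.0003 0.0011] 0.002 turn [ 0.002  -0.0008  0.0003] 0.002 
t: 10.2
tcp_pos: [0.6054, -0.2613, 0.1052]
tool_rot: [0.653, 0.645, 0.285, -0.276]
wrist_force: [-0.8, -0.8, -0.7]
gripper_width: 0.0221
gripper_force: 59.2
t 10.2 grasp pt bal [ 0.0472 -0.2092  0.118 ]
shift [ 0.0149 -0.0473  0.0125] 0.051 turn [0.0047 0.0035 0.0053] 0.008
```

```bash
python3 drive.py '0 0.0037 -0.0158 0.0031 0 0 0;0 0.0037 -0.0158 0.0031 0 0 0;0 0.0037 -0.0157 0.0031 0 0 0;0 0 0 0 0 0 0;0 0 0 0 0 0 0'; python3 g.py 0 0 .111 0 .82
python3 - <<'E'
from bench import ctrl
import cv2
a=ctrl.grab_frame("wrist")["color"][100:350,150:420];b=ctrl.grab_frame("scene")["color"][180:340,200:440]
o=cv2.hconcat([cv2.resize(a,(400,370)),cv2.resize(b,(400,370))])
cv2.imwrite("pics/w4.png",o[:,:,::-1])
E
```

```text
t: 10.7
tcp_pos: [0.5571, -0.2453, 0.101]
tool_rot: [0.653, 0.643, 0.285, -0.28]
wrist_force: [-0.9, 0.5, -0.5]
gripper_width: 0.0223
gripper_force: 59.3
t 10.7 grasp pt bal [-0.0013 -0.1941  0.1137]
shift [0.1301 0.0011 0.144 ] 0.194 turn [ 0.0005 -0.0022 -0.0009] 0.002
```

View pics/w4.png

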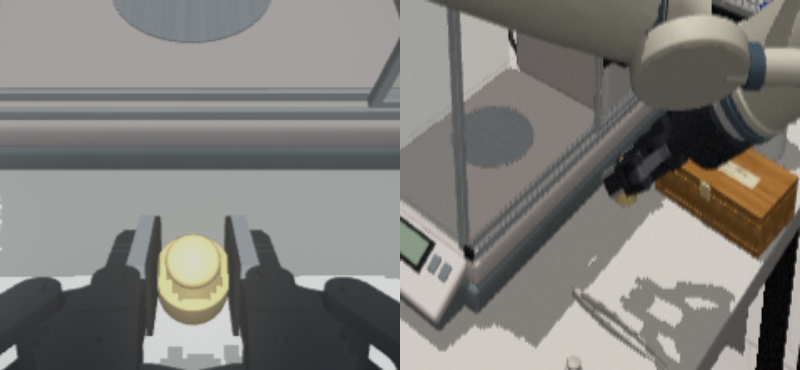

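The weight is held upright and centred between the pads, in line with the pan ahead. I'll enter through the doorway.

```bash
python3 drive.py '0 0.0145 0.001 0.016 0 0 0;0 0.0145 0 0.016 0 0 0;0 0.0145 0 0.016 0 0 0;0 0.0145 0 0.016 0 0 0;0 0.0145 0 0.016 0 0 0;0 0 0 0 0 0 0' ; python3 drive.py '0 0.0145 0 0.016 0 0 0;0 0.0145 0 0.016 0 0 0;0 0.0145 0 0.016 0 0 0;0 0.0141 0 0.016 0 0 0;0 0 0 0 0 0 0;0 0 0 0 0 0 0'; python3 g.py 0 0 .0965 0 .82
```

```text
t: 11.4
tcp_pos: [0.56, -0.1352, 0.1001]
tool_rot: [0.652, 0.644, 0.284, -0.281]
wrist_force: [1.1, -1.0, -0.1]
gripper_width: 0.0224
gripper_force: 59.2
t: 12.0
tcp_pos: [0.5612, -0.0519, 0.0987]
tool_rot: [0.653, 0.644, 0.284, -0.28]
wrist_force: [0.6, -0.4, -0.9]
gripper_width: 0.0221
gripper_force: 59.2
t 12.0 grasp pt bal [-0.     -0.0006  0.1114]
shift [-0.0106  0.      0.0106] 0.015 turn [ 0.0001 -0.0013  0.0001] 0.001
```

```bash
python3 drive.py '0 -0.0029 0 0.0027 0 0 0;0 -0.0029 0 0.0027 0 0 0;0 -0.0022 0 0.002 0 0 0;0 0 0 0 0 0 0;0 0 0 0 0 0 0'; python3 g.py 0 0 .0965 0 .82; for i in 1; do :; done; python3 drive.py '0 -0.0011 0 0.001 0 0 0;0 0 0 0 0 0 0;0 0 0 0 0 0 0'; python3 g.py 0 0 .0965 0 .82
```

```text
t: 12.5
tcp_pos: [0.5608, -0.0517, 0.0876]
tool_rot: [0.653, 0.643, 0.285, -0.281]
wrist_force: [1.2, 0.6, -0.8]
gripper_width: 0.0223
gripper_force: 59.2
t 12.5 grasp pt bal [-0.0004 -0.0004  0.1004]
shift [-0.0026  0.0004  0.0029] 0.004 turn [ 0.0003 -0.0023 -0.0009] 0.002 
t: 12.8
tcp_pos: [0.5609, -0.0515, 0.0864]
tool_rot: [0.653, 0.643, 0.285, -0.28]
wrist_force: [0.2, 0.6, -1.4]
gripper_width: 0.0222
gripper_force: 59.2
t 12.8 grasp pt bal [-0.0003 -0.0002  0.0992]
shift [-0.0019  0.0003  0.002 ] 0.003 turn [ 0.0003 -0.0019 -0.0002] 0.002
```

```bash
python3 drive.py '0 -0.0009 0 0.0008 0 0 0;0 0 0 0 0 0 0;0 0 0 0 0 0 0' | grep -E "tcp|wrist"; python3 drive.py '0 -0.0007 0 0.0007 0 0 0;0 0 0 0 0 0 0;0 0 0 0 0 0 0'| grep -E "tcp|wrist"
```

```text
tcp_pos: [0.5609, -0.0515, 0.0851]
wrist_force: [0.1, 0.3, -1.4]
tcp_pos: [0.5608, -0.0515, 0.0841]
wrist_force: [-0.9, 0.2, -0.7]
```

```bash
python3 drive.py '0 -0.0006 0 0.0005 0 0 0;0 0 0 0 0 0 0;0 0 0 0 0 0 0' | grep -E "tcp|wrist"; python3 drive.py '0 -0.0005 0 0.0005 0 0 0;0 0 0 0 0 0 0;0 0 0 0 0 0 0'| grep -E "tcp|wrist"
```

```text
tcp_pos: [0.5609, -0.0516, 0.0835]
wrist_force: [-0.1, 0.3, 0.4]
tcp_pos: [0.561, -0.0516, 0.0835]
wrist_force: [-1.8, -0.7, 5.7]
```

Contact with the pan shows at 5.7 N, so I'll release and back out.

```bash
python3 drive.py '0.03 0 0 0 0 0 0;0.045 0 0 0 0 0 0;0.05 0 0 0 0 0 0;0.05 0 0 0 0 0 0;0.05 0 0 0 0 0 0'; python3 drive.py '0.05 0 0 -0.01 0 0 0;0.05 0 0 -0.02 0 0 0;0.05 0 0 -0.02 0 0 0;0.05 -0.01 0 -0.025 0 0 0;0.05 -0.02 0 -0.025 0 0 0;0.05 -0.02 0 -0.025 0 0 0;0.05 -0.02 0 -0.025 0 0 0'; python3 g.py .0 -.18 .16 0 .82
python3 - <<'E'
from bench import ctrl
import cv2
a=ctrl.grab_frame("wrist")["color"];b=ctrl.grab_frame("scene")["color"][180:340,200:440]
o=cv2.hconcat([cv2.resize(a,(400,300)),cv2.resize(b,(400,300))])
cv2.imwrite("pics/w5.png",o[:,:,::-1])
E
```

```text
t: 14.5
tcp_pos: [0.5608, -0.0515, 0.0825]
tool_rot: [0.653, 0.643, 0.285, -0.28]
wrist_force: [-0.6, -0.8, 0.6]
gripper_width: 0.0501
gripper_force: 0.0
t: 15.2
tcp_pos: [0.5584, -0.2108, 0.1343]
tool_rot: [0.653, 0.643, 0.285, -0.28]
wrist_force: [1.2, 0.7, -0.1]
gripper_width: 0.0502
gripper_force: 0.0
t 15.2 grasp pt bal [-0.0005 -0.1595  0.1471]
shift [-0.0045  0.0005 -0.0238] 0.024 turn [ 0.0009 -0.0013  0.0001] 0.002
```

View pics/w5.png

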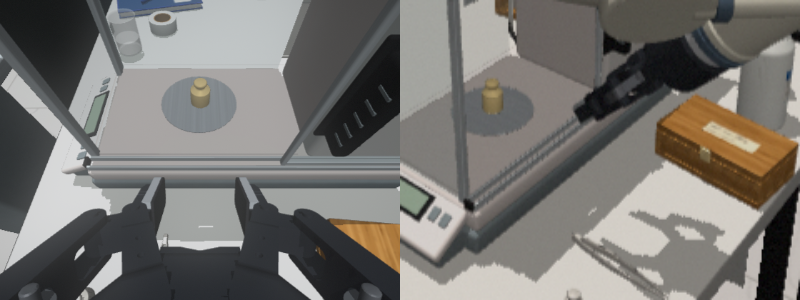

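The weight stands upright in the middle of the pan and the steel one is untouched. Now back to the bar.

```bash
python3 drive.py '0.06 0 0 -0.04 0 0 0;0.06 0.007 0.038 -0.012 0 0 0;0.06 0.007 0.038 -0.012 0 0 0;0.06 0.007 0.037 -0.012 0 0 0;0.06 0 0 0 0 0 0;0.06 0 0 0 0 0 0'; python3 g.py .113 -.117 .171 0.05 .82
```

```text
t: 15.9
tcp_pos: [0.6712, -0.2518, 0.1992]
tool_rot: [0.653, 0.644, 0.284, -0.281]
wrist_force: [-0.1, -0.7, -0.7]
gripper_width: 0.06
gripper_force: 0.0
t 15.9 grasp pt bal [ 0.1129 -0.1989  0.2119]
shift [0.0258 0.0002 0.0378] 0.046 turn [-0.0016 -0.0027 -0.0004] 0.003
```

```bash
python3 drive.py '0.06 0.013 0 0.019 0 0 0;0.06 0.013 0 0.019 0 0 0;0.06 0 0 0.025 0 0 0;0.06 0 0 0.024 0 0 0;0.06 0 0 0 0 0 0'; python3 g.py .113 -.117 .171 0 .82; python3 drive.py '0 0 0 0 0 0 0;0 0 0 0 0 0 0;0 0 0 0 0 0 0;0 0 0 0 0 0 0;0 0 0 0 0 0 0;0 0 0 0 0 0 0'
```

```text
t: 16.4
tcp_pos: [0.6698, -0.168, 0.1587]
tool_rot: [0.653, 0.643, 0.284, -0.283]
wrist_force: [-0.1, -0.3, -0.6]
gripper_width: 0.0598
gripper_force: 0.0
t 16.4 grasp pt bal [ 0.1104 -0.1152  0.1714]
shift [-0.0016  0.0027 -0.0011] 0.003 turn [-0.0042 -0.0045 -0.0026] 0.007 
t: 17.0
tcp_pos: [0.6722, -0.1721, 0.1618]
tool_rot: [0.653, 0.643, 0.285, -0.279]
wrist_force: [-1.1, -6.1, 5.9]
gripper_width: 0.0129
gripper_force: 60.8
```

```bash
python3 drive.py '0 0 -0.02 0 0 0 0;0 0 -0.03 0 0 0 0;0 0 -0.035 0 0 0 0;0 0 -0.035 0 0 0 0;0 0 -0.035 0 0 0 0;0 0 -0.035 0 0 0 0;0 0 -0.02 0 0 0 0;0 0 0 0 0 0 0'; python3 g.py -.106 -.117 .171 0 .82;  python3 drive.py '0 0 -0.002 0 0 0 0;0 0 -0.002 0 0 0 0;0 0 -0.002 0 0 0 0;0 0 0 0 0 0 0;0 0 0 0 0 0 0'; python3 g.py -.106 -.117 .171 0 .82
```

```text
t: 17.8
tcp_pos: [0.4605, -0.1689, 0.1618]
tool_rot: [0.654, 0.643, 0.285, -0.279]
wrist_force: [-1.4, -6.2, 4.4]
gripper_width: 0.0126
gripper_force: 62.4
t 17.8 grasp pt bal [-0.099  -0.119   0.1746]
shift [-0.0012 -0.007   0.0039] 0.008 turn [ 0.0027  0.0001 -0.0012] 0.003 
t: 18.3
tcp_pos: [0.4565, -0.1688, 0.1618]
tool_rot: [0.654, 0.644, 0.285, -0.279]
wrist_force: [0.2, -7.3, 6.0]
gripper_width: 0.0126
gripper_force: 62.6
t 18.3 grasp pt bal [-0.103  -0.119   0.1745]
shift [-0.0012 -0.0031  0.0039] 0.005 turn [0.0028 0.0005 0.0003] 0.003
```

```bash
for i in 1; do python3 drive.py '0 0 -0.0015 0 0 0 0;0 0 0 0 0 0 0;0 0 0 0 0 0 0'; python3 drive.py '0 0 -0.0015 0 0 0 0;0 0 0 0 0 0 0;0 0 0 0 0 0 0'; done | grep -E "tcp|wrist"
```

```text
tcp_pos: [0.4552, -0.1688, 0.1618]
wrist_force: [1.6, -7.1, 6.3]
tcp_pos: [0.4537, -0.1688, 0.1618]
wrist_force: [0.4, -7.7, 5.8]
```

```bash
python3 drive.py '0 0 -0.0015 0 0 0 0;0 0 0 0 0 0 0;0 0 0 0 0 0 0' | grep -E "tcp|wrist"
```

```text
tcp_pos: [0.4522, -0.1688, 0.1618]
wrist_force: [0.6, -7.6, 6.3]
```

```bash
python3 drive.py '0 0 -0.0015 0 0 0 0;0 0 0 0 0 0 0;0 0 0 0 0 0 0' | grep -E "tcp|wrist"; python3 drive.py '0 0 -0.0015 0 0 0 0;0 0 0 0 0 0 0;0 0 0 0 0 0 0' | grep -E "tcp|wrist"
```

```text
tcp_pos: [0.4516, -0.1688, 0.1618]
wrist_force: [5.2, -7.6, 4.7]
tcp_pos: [0.4515, -0.1688, 0.1618]
wrist_force: [11.3, -5.4, 4.3]
```

The end stop is reached: the force is rising and the position is constant. I'll release, back out and check.

```bash
python3 drive.py '0.03 0 0 0 0 0 0;0.06 0 0 0 0 0 0;0.06 0 0 0 0 0 0;0.06 0 0 0 0 0 0;0.06 0 0 -0.02 0 0 0;0.06 0 0 -0.03 0 0 0;0.06 0 0 -0.03 0 0 0;0.06 0 0 -0.03 0 0 0'; python3 drive.py '0.06 0 0 -0.03 0 0 0;0.06 0 0 -0.03 0 0 0;0.06 0 0 -0.02 0 0 0;0.06 0 0 0 0 0 0;0.06 0 0 0 0 0 0'
python3 - <<'E'
from bench import ctrl
import cv2,pickle
d={n:ctrl.grab_frame(n) for n in("wrist","scene")};pickle.dump(d,open("f6.pkl","wb"))
o=cv2.hconcat([cv2.resize(d["wrist"]["color"],(400,300)),cv2.resize(d["scene"]["color"][130:340,170:440],(400,300))])
cv2.imwrite("pics/w6.png",o[:,:,::-1])
E
```

```text
t: 20.6
tcp_pos: [0.4472, -0.2485, 0.236]
tool_rot: [0.653, 0.643, 0.285, -0.281]
wrist_force: [0.2, -0.4, 0.5]
gripper_width: 0.0603
gripper_force: 0.0
t: 21.1
tcp_pos: [0.4466, -0.3064, 0.2891]
tool_rot: [0.653, 0.643, 0.285, -0.281]
wrist_force: [-0.1, 0.1, -1.3]
gripper_width: 0.0599
gripper_force: 0.0
```

View pics/w6.png

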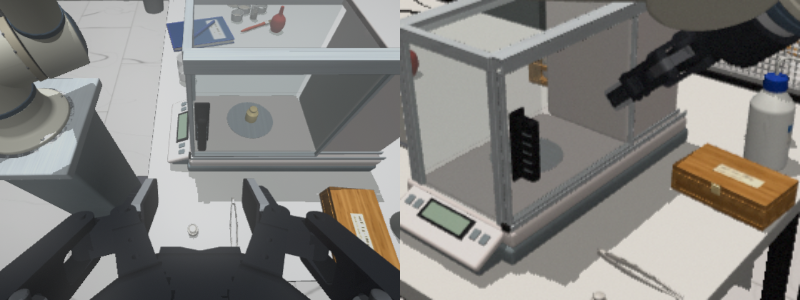

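The door is shut against its stop: the bar travelled 0.221 m and sits at the front post. The brass weight is upright at mid-pan, the steel weight is in place, and the arm is clear.

```bash
python3 -c "
from bench import ctrl
print(ctrl.sign_off())"
```

```text
the job is handed in; nothing more can be done
None
```

I handed the job in at about 21 s: the 100 g brass weight stands upright in the middle of the pan, the side door is shut against its stop, and the 50 g weight was left where it stood; the sign-off returned no verdict.

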